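Clamp a glued power adapter

TASK

The laptop power adapter's end cap has just been glued on. Lay the adapter flat on the wooden rest of the bench clamp, lengthwise between the open jaws, let go of it, and then squeeze the clamp's trigger again and again until the sliding jaw grips the adapter firmly against the fixed jaw. Move the jaw by the trigger only, never by pushing it; finish with the trigger let go, and leave the other things on the table where they are.

Things in the scene. Friction and masses are not known exactly. Their poses are not given: they have to be found in the camera images.
- adapter_mid (a point): Centre of the loose laptop power adapter, a black plastic brick with a grey end cap at one end and a paper label on top: 40 mm wide (its x), 84 mm long (its y), 28 mm high (its z, up), about 0.22 kg. It lies flat on the table. Either end may face either jaw.
- clamp: The bench clamp, fixed on the table on a 12 mm plywood board (130 x 370 mm); origin at table height under the rest. Its axes, 'clamp x, y' below: y along the clamp bar from the fixed to the sliding jaw, roughly away from the robot (within 0.25 rad); x to the robot's right; z up. On the near side of the fixed jaw (-y) stands its black housing (50 mm in x, 107 in y, 60 high) with the grip and trigger.
- rest (a point): Middle of the top of the wooden rest, axes as the clamp: the middle of the adapter's underside goes here. Two thin rails, 125 mm long in y, 38 mm wide over both in x (narrower than the adapter, so fingers at its long sides pass beside them), tops 40 mm above the table. The fixed jaw's rubber face lies 55 mm from this point towards -y. Both jaws are 36 mm wide and 80 to 84 mm high.
- jaw_face (a point): Middle of the rubber face of the sliding jaw (faces -y of the rest, towards the fixed jaw), 60 mm above the table. It starts 55 to 90 mm from the rest point towards +y.
- jaw: The sliding jaw: a black plastic head with a rubber face, 36 x 20 x 43 mm, on a steel ladder bar that slides through the housing under the rest. Axes as the clamp; its origin moves with it, 100 mm from its face towards -y, at table height. The robot must not touch it.
- fixed_jaw: The fixed jaw, black plastic with a rubber face, at the housing. Its origin lies on the table 40 mm under the rest point.
- jaw_travel (a joint): Travel of the sliding jaw in m: 0 wide open (face 100 mm from the rest point), growing as it closes, at most 0.11. About 7 N of friction hold it where it is left. A full squeeze of the trigger advances it about 16 mm (two 8 mm teeth). Once the jaws hold the adapter the trigger stops part-way and the jaw advances no more. A firm grip takes about 20 N at the trigger; 30 to 35 N is good.
- trigger (a joint): Angle of the trigger in rad: 0 let go, 0.26 fully squeezed (stop). A spring (2.5 N at the pad, 4 N when squeezed) brings it back when let go; it must return below about 0.03 for the ratchet to take the next teeth.
- trigger_pad (a point): Front of the grey roller-shaped finger pad (20 mm diameter, 24 mm long) at the top of the trigger. Handle and trigger stand one behind the other on the housing, leaning 35 degrees from vertical to the robot's left (clamp -x). The handle (28 x 16 mm, 110 mm long) is on the near side (clamp -y), the trigger 80 mm long; a full squeeze moves this point 18 mm that way. Own z along the trigger.
- grip_point (a point): Where to centre the fingers to squeeze: 70 mm up the leaning grip from the housing. From here the handle's back is 17 mm towards clamp -y; the trigger pad's front 35 mm towards +y when let go, 17 mm when squeezed. One finger goes behind the handle, one in front of the trigger, pointing down along the leaning grip. Axes as the clamp.
- light_bar (a point): Centre of the LED light bar (28 x 130 x 16 mm, long in clamp y), 227 mm above the table right over the grip, held by a thin bracket on the robot's right side (clamp +x). A gripper pointing straight down does not fit under it: the tool must lean with the grip, coming from the robot's left.
- disk_mid (a point): Centre of a bare 2.5 inch disk drive, flat aluminium slab 70 x 100 x 12 mm, loose on the table. Bystander.
- fan_mid (a point): Centre of a loose laptop fan, 62 x 62 x 10 mm with a 14 mm wide copper strip sticking out 70 mm, on the near left. Bystander.
- screwdriver_grip (a point): Handle of a loose screwdriver on the near right. Bystander.
- glue: Small white glue bottle, 36 mm diameter, 100 mm tall, standing on the far side; origin under its foot. Bystander.
- screw_cup: Small aluminium bowl, 64 mm across, 35 mm high, on the far side; origin under its foot. Bystander.

How it is judged:
On the way, in this order (a step that is already met when the one before it is completed fails the run):
1. the adapter lies flat on the rest between the open jaws, let go (z of adapter_mid in the frame of rest between 0.011 and 0.018 m and x of adapter_mid in the frame of rest between -0.015 and 0.015 m and y of adapter_mid in the frame of rest above -0.02 m and y of adapter_mid in the frame of jaw_face below -0.038 m and angle between the y axis of adapter_mid and the y axis of rest, either way round below 0.25 rad and contact force between the fingers and adapter below 0.2 N and contact force between jaw and adapter below 0.5 N), for 0.2 s.
2. the sliding jaw presses the adapter against the fixed jaw (contact force between jaw and adapter above 3 N and contact force between fixed_jaw and adapter above 2 N), for 0.2 s.
At the end, for the whole second after the job is handed in: The adapter lies flat on the rest (within 16 mm of its middle across the bar, 4 mm in height, lengthwise within 0.15 rad of the bar), pressed between the jaws with more than 3 N by the sliding jaw and 2 N by the fixed jaw, at rest, the trigger let go (within 0.04 rad) (all of step 2 and value of joint trigger between -0.04 and 0.04 rad and z of adapter_mid in the frame of rest between 0.01 and 0.02 m and x of adapter_mid in the frame of rest between -0.016 and 0.016 m and angle between the y axis of adapter_mid and the y axis of rest, either way round below 0.15 rad and angle between adapter_mid's own z axis and vertical below 0.15 rad and linear speed of adapter below 0.01 m/s); the robot touches nothing.
It fails at once if the robot touches the sliding jaw (contact force between any of the fingers, the arm and jaw above 1 N).
It fails at once if a bystander is moved by more than 30 mm (distance of any of disk_mid, fan_mid, screwdriver_grip, glue, screw_cup from where it was at the start of the episode above 0.03 m).
It also fails if it takes over 72 s, if anything falls off the work surface, if the arm or the gripper's body presses on something with over 40 N, if the wrist force passes 120 N, or if a joint passes its speed limit or range.

ROBOT

A 7-joint arm with a two-finger parallel gripper is mounted at the origin on the work surface. World frame = base frame: x ahead of the robot, y to its left, z up, the work surface at z = 0. Lengths are in m, angles in rad, forces in N, time in s.
With the tool pointing down it reaches from about 0.425 to 0.875 m from the base axis. Payload 4.7 kg.
Tool frame: the origin (TCP) lies between the finger pads; the fingertips stand 11 mm ahead of it and the grasp point (between the pads) lies 8 mm behind it (bot.nose_length is the distance from the TCP to the fingertips, in m); z points along the fingers, y is the direction in which the jaws open and shut (so a half turn about z gives the same grasp; the last joint's range is limited). The gripper opens to 85 mm and grips with 20 to 120 N. Pads are 22 mm wide; open, the fingers measure 114 mm over their backs; the gripper's body (76 mm by 85 mm) begins 54 mm behind the grasp point. The pads swing forward as they close: fully open they stand 13 mm farther back than shut.
Start: joints at [1.298, 0.321, -0.07, 1.45, 0.023, 1.371, -0.057], TCP at [0.184, -0.623, 0.242] pointing down, gripper open.
Joint ranges: [-2.86, 2.86], [-0.3, 2.09], [-1.38, 1.24], [0.06, 2.45], [-1.56, 4.7], [0.09, 2.05], [-2.69, 2.69]. Speed limits (rad/s): [2.57, 2.57, 3.14, 3.14, 3.14, 3.14, 3.14].

INTERFACE

Orientations are given as a unit quaternion [x, y, z, w].
In Python, from workcell import bot, eyes, order, spotter gives the robot as it stands.
- The arm moves only by the shell command python3 -m crank 'ROWS' [FORCE]. ROWS is JSON, a list that holds one entry, the list of rows, each a list of 5 numbers: the finger opening in mm, from 0 to 85.4, then the shift along the tool's x, y, z in units of 25 mm (1.0 is 25 mm), then the turn about the tool's z in units of 8 degrees (1.0 is 8 degrees). In form: [[[hand, dx, dy, dz, turn], ...]]. A call has 1 to 20 rows; each row is the pose to reach, as a shift and turn from the pose measured when the call began, along the tool's axes at that moment; what a row does not reach only later rows make up. A row lasts 1/8 s, in which the tool goes at most 62.5 mm and 10.7 degrees, less where a joint would pass 70% of its speed; a pose out of reach is approached as far as the arm can. A call with a gripper value outside its range is refused whole. The fingers move at their own pace and stop on an object; FORCE is the grip in N (left out, the last holds). Time passes only in rows, so rows that repeat a pose let the fingers close. It gives the time, the measured TCP pose, the force and the opening at its end, in the units of the state.
- bot.sense(): the state, without advancing time (a new reading comes with each control period).
- eyes.read_camera(name): name is "side" or "top"; returns the picture (384x512x3 uint8, blue, green, red); there is no depth.
- eyes.camera_model(name): a dict with "mtx" (3x3 intrinsics, pixels), "rvec" (rotation vector, rad) and "tvec" (3), from world to camera coordinates, as OpenCV has them. Camera axes: x right, y down, z forward; pixel columns grow to the right and rows downward; lengths in m; the calibration is good to about 2 mm. A picture is of the moment at which its call begins. camera_model takes no time and is no camera call.
- order.job_done(): hands the job in, once; it reports no verdict.
Trained networks look in the newest picture that a camera, given by its name, has taken for a name from the list of things; names that differ only in an ending like _2 or _b are one class to them, and where a whole thing is asked for, a point or a joint stands for the part that bears it (a point fixed in the world has none). Each returns a list of dicts, best first, with "confidence" (0 to 1); they miss things now and then, are a little off and sometimes report something else, mostly with a low value. They report only what shows in the picture. A call takes as long as a camera call.
- spotter.look_for(camera, thing): "extent" ([left, top, right, bottom] in pixels, round what is visible of it).
- spotter.tip_of(camera, thing): "pixel" ([column, row] in pixels: a listed point, or the origin of a listed thing).
The state is a dict: "time_s": time; "joint_pos": joint angles; "qvel": joint speeds; "joint_efforts": joint torques, N m; "tool_pos": TCP position; "tcp_rot": TCP orientation; "wrist_force": force on the tool from outside, world axes, zero at the start; "ft_torque": the same for the moment, N m; "opening": finger opening in m.
Only numpy, scipy, OpenCV 4.12 (cv2) and the standard library are available. Lean on these libraries where they do the work, as an engineer would, in place of code of your own. Each camera call takes 0.05 s, during which the arm holds its last target.

## Working session

There is one attempt and no reset: what is moved stays moved. The work goes in short steps, Python scripts to look and compute and a shell command to move; the robot and the scene stay as the last step left them, time stands still between calls to the robot, and variables do not carry over. Pictures are saved under pics/ and viewed, and the job is handed in when it is done.

```bash
ls; mkdir -p pics
python3 - <<'E'
from workcell import bot, eyes, order, spotter
import cv2
print(bot.sense(), bot.nose_length)
for c in("side","top"):
    im=eyes.read_camera(c); cv2.imwrite(f"pics/{c}0.png",im); print(c,eyes.camera_model(c))
    for t in ["adapter_mid","rest","jaw_face","trigger_pad","grip_point","light_bar","clamp"]:
        print(t,[(d['pixel'],round(d['confidence'],2)) for d in spotter.tip_of(c,t)[:3]])
print(bot.sense()['time_s'])
E
```

```text
pics
{'time_s': 0.0, 'joint_pos': array([ 1.29807265,  0.32181246, -0.07008952,  1.4516967 ,  0.02258066,
        1.37079101, -0.05691568]), 'qvel': array([-0.00023045, -0.00023591, -0.00011939, -0.00010224, -0.00221325,
       -0.00106619, -0.00011497]), 'joint_efforts': array([-2.55999015e-05, -4.93582249e+01, -3.82095817e-01, -3.14329755e+01,
        1.30780984e-02,  1.12782689e-02, -2.50230045e-06]), 'tool_pos': array([ 0.18370384, -0.62295305,  0.24121946]), 'tcp_rot': array([ 9.89732531e-01,  1.42928633e-01, -1.76258569e-04, -9.44003002e-04]), 'wrist_force': array([ 0.14700413, -0.16127712,  0.50473683]), 'ft_torque': array([ 0.01055897,  0.027153  , -0.0136795 ]), 'opening': 0.08525954797507597} 0.011
side {'mtx': array([[385.93263032,   0.        , 256.16810265],
       [  0.        , 385.93263032, 195.6934047 ],
       [  0.        ,   0.        ,   1.        ]]), 'rvec': array([ 2.35670408, -0.04513387,  0.0435334 ]), 'tvec': array([-0.60843987,  0.07500214,  0.93047132])}
adapter_mid [([238.8, 154.0], 0.72)]
rest [([263.0, 200.8], 0.64)]
jaw_face [([290.4, 188.2], 0.94)]
trigger_pad [([213.8, 165.8], 0.59)]
grip_point [([196.7, 171.7], 0.92)]
light_bar [([186.6, 140.4], 0.86), ([190.5, 149.0], 0.31)]
clamp [([260.7, 212.8], 0.72)]
top {'mtx': array([[497.69827757,   0.        , 259.22024061],
       [  0.        , 497.69827757, 184.60220678],
       [  0.        ,   0.        ,   1.        ]]), 'rvec': array([ 2.15155702, -2.0971014 ,  0.17682598]), 'tvec': array([-0.02446784,  0.59667568,  1.13773079])}
adapter_mid [([160.7, 195.1], 0.67), ([234.7, 139.8], 0.55)]
rest [([242.1, 174.7], 0.63)]
jaw_face [([234.5, 140.4], 0.78), ([229.7, 229.2], 0.28)]
trigger_pad [([226.9, 216.3], 0.46), ([371.1, 189.3], 0.3)]
grip_point [([226.1, 228.9], 0.93), ([354.0, 132.9], 0.53)]
light_bar [([239.0, 234.4], 0.79), ([235.4, 141.7], 0.33)]
clamp [([243.8, 176.0], 0.81)]
0.8
```

View pics/side0.png

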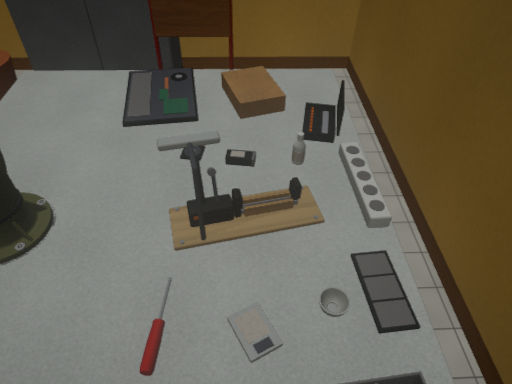

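View pics/top0.png

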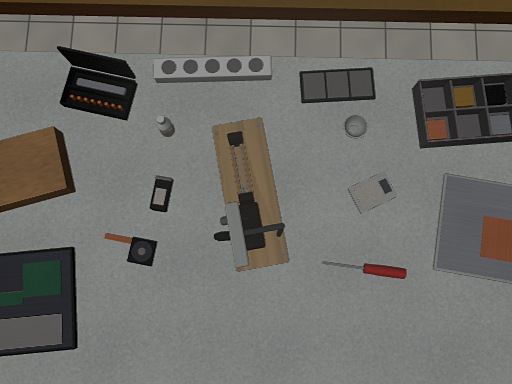

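```bash
cat > h.py <<'E'
from workcell import bot, eyes, order, spotter
import cv2, numpy as np
from scipy.optimize import least_squares
from scipy.spatial.transform import Rotation as R
M={c:eyes.camera_model(c) for c in("side","top")}
def proj(c,P):
    m=M[c]; return cv2.projectPoints(np.array(P,float).reshape(-1,1,3),m['rvec'],m['tvec'],m['mtx'],None)[0].reshape(-1,2)
def onz(c,px,z):
    m=M[c]; Rm=cv2.Rodrigues(m['rvec'])[0]; o=-Rm.T@m['tvec']
    d=Rm.T@np.linalg.inv(m['mtx'])@np.array([px[0],px[1],1.]); s=(z-o[2])/d[2]; return (o+s*d).round(4)
def tri(ps,pt):
    f=lambda P:np.r_[proj('side',P)[0]-ps,proj('top',P)[0]-pt]
    r=least_squares(f,[.65,0,.05]); return r.x.round(4),np.abs(r.fun).max().round(1)
E
python3 - <<'E'
from h import *
d=dict(adapter=((238.8,154),(160.7,195.1),.014),rest=((263,200.8),(242.1,174.7),.04),jawface=((290.4,188.2),(234.5,140.4),.06),pad=((213.8,165.8),(226.9,216.3),None),grip=((196.7,171.7),(226.1,228.9),None),light=((186.6,140.4),(239,234.4),.227),clamp=((260.7,212.8),(243.8,176),0))
for k,(s,t,z) in d.items():
    print(k,tri(s,t),*( [onz('side',s,z),onz('top',t,z)] if z is not None else []))
E
```

```text
adapter (array([0.5697, 0.2306, 0.0275]), np.float64(0.0)) [0.5698 0.2474 0.014 ] [0.5717 0.2335 0.014 ]
rest (array([0.6252, 0.0336, 0.0366]), np.float64(0.7)) [0.6267 0.0309 0.04  ] [0.6227 0.0332 0.04  ]
jawface (array([0.6989, 0.0529, 0.0613]), np.float64(1.4)) [0.6955 0.053  0.06  ] [0.7028 0.0533 0.06  ]
pad (array([0.5103, 0.0593, 0.1315]), np.float64(0.0))
grip (array([0.4768, 0.0596, 0.1161]), np.float64(3.3))
light (array([0.4622, 0.0259, 0.2313]), np.float64(0.7)) [0.4599 0.0311 0.227 ] [0.4639 0.0264 0.227 ]
clamp (array([ 0.625 ,  0.0305, -0.0023]), np.float64(1.1)) [0.6219 0.0275 0.    ] [0.6274 0.0307 0.    ]
```

The side view shows the adapter at about (241,158), with the clamp spanning (170–322, 190–243). In the top view the adapter is at (161,194) and the board corners at (212,126), (263,118), (289,262) and (236,271). Next I'll zoom in for accuracy.

Run:
```python
import cv2,numpy as np
s=cv2.imread('pics/side0.png');t=cv2.imread('pics/top0.png')
a=cv2.resize(t[110:280,140:300],None,fx=3.5,fy=3.5,interpolation=cv2.INTER_CUBIC);cv2.imwrite('pics/topz.png',a)
a=cv2.resize(s[125:250,160:330],None,fx=4.5,fy=4.5,interpolation=cv2.INTER_CUBIC);cv2.imwrite('pics/sidez.png',a)
```

```text
(no output)
```

View pics/topz.png

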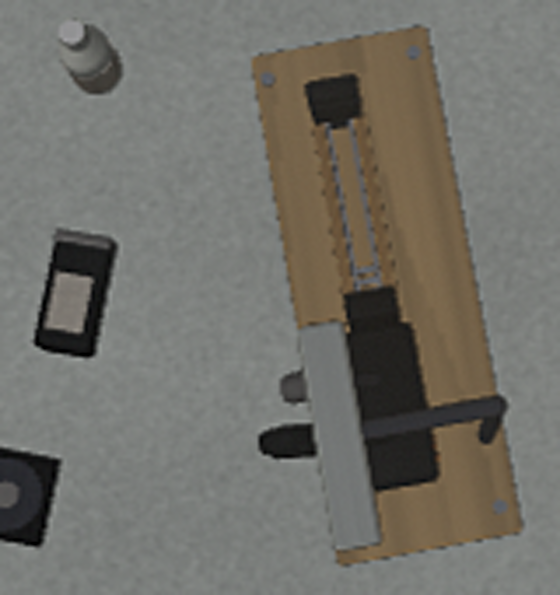

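View pics/sidez.png

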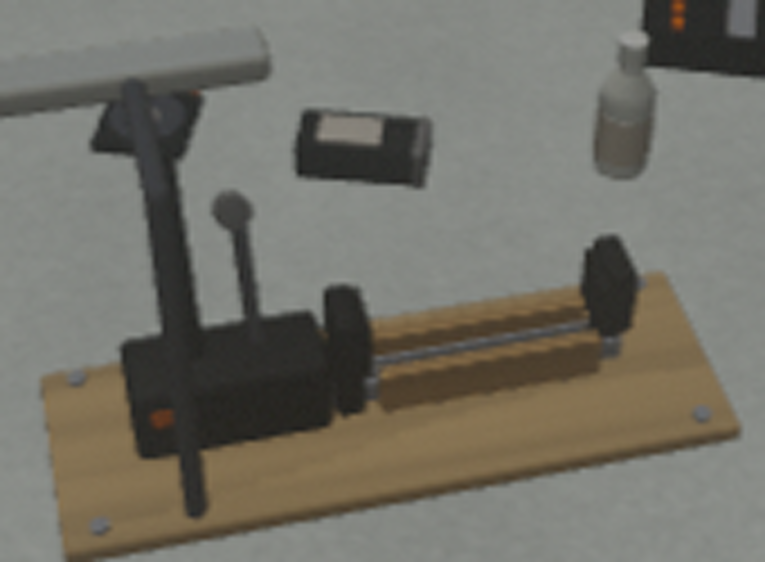

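Run:
```python
from h import *
# board
Tz=lambda p:np.array(p)/3.5+[140,110]; Sz=lambda p:np.array(p)/4.5+[160,125]
# board corner order: far-left, far-right, near-right, near-left
T=[(252,57),(428,27),(522,528),(337,566)]; S=[(660,272),(740,433),(65,560),(42,377)]
for t,s in zip(T,S): print(onz('top',Tz(t),.012),onz('side',Sz(s),.012))
import itertools
def sil(c,p,z0=0,sz=(40,84,28)):
    x,y,a=p; w,l,h=np.array(sz)/1000
    # adapter y axis along direction a
    ey=np.array([np.cos(a),np.sin(a),0]); ex=np.array([np.sin(a),-np.cos(a),0])
    P=[np.array([x,y,z0])+i*w/2*ex+j*l/2*ey+k*np.array([0,0,h]) for i in(-1,1) for j in(-1,1) for k in(0,1)]
    return cv2.convexHull((proj(c,P)).astype(np.float32))
masks={}
for c,roi in dict(top=(145,170,178,218),side=(222,146,260,170)).items():
    im=cv2.imread(f'pics/{c}0.png'); g=im.astype(int)
    bg=np.median(im[roi[1]-0:roi[3],roi[0]:roi[2]].reshape(-1,3),0)
    x0,y0,x1,y1=roi; sub=im[y0:y1,x0:x1].max(2)
    m=(sub<85).astype(np.uint8)
    k=max(range(1),default=0)
    n,lab,st,ce=cv2.connectedComponentsWithStats(m); i=1+np.argmax(st[1:,4])
    cs=cv2.findContours((lab==i).astype(np.uint8),cv2.RETR_EXTERNAL,cv2.CHAIN_APPROX_NONE)[0]
    h=cv2.convexHull(max(cs,key=len)+np.array([x0,y0])).astype(np.float32)
    print(c,st[i],cv2.minAreaRect(h)); masks[c]=h
def f(p):
    r=[]
    for c in masks:
        s=sil(c,p).reshape(-1,2); m=masks[c].reshape(-1,2)
        for t in np.arange(0,2*np.pi,np.pi/12):
            d=np.array([np.cos(t),np.sin(t)]); r.append((s@d).max()-(m@d).max())
    return np.array(r)
r=least_squares(f,[.57,.235,.0],loss='soft_l1'); print(r.x,np.abs(f(r.x)).max(),f(r.x).std())
for c in masks:
    keep=masks; masks={c:keep[c]}; q=least_squares(f,r.x,loss='soft_l1'); print(c,q.x,np.abs(f(q.x)).max()); masks=keep
```

```text
[0.7512 0.1147 0.012 ] [0.7497 0.1121 0.012 ]
[ 0.7768 -0.0119  0.012 ] [ 0.7757 -0.0159  0.012 ]
[ 0.4197 -0.0856  0.012 ] [ 0.4189 -0.0903  0.012 ]
[0.3906 0.0408 0.012 ] [0.3931 0.0368 0.012 ]
top [  5   6  24  36 439] ((161.24801635742188, 193.5513153076172), (17.93059539794922, 35.152069091796875), 11.689370155334473)
side [  3   4  31  17 328] ((240.00001525878906, 157.5), (29.81332778930664, 14.948187828063965), 4.763641834259033)
[0.57605174 0.23373833 0.        ] 4.115345066324011 1.3666830930991192
top [0.57605174 0.23373833 0.        ] 3.589724535425688
side [0.57605174 0.23373833 0.        ] 4.115345066324011
```

```bash
cat > ov.py <<'E'
from h import *
import sys
def box(c0,c1):
    return [[x,y,z] for x in(c0[0],c1[0]) for y in(c0[1],c1[1]) for z in(c0[2],c1[2])]
ED=[(0,1),(2,3),(4,5),(6,7),(0,2),(1,3),(4,6),(5,7),(0,4),(1,5),(2,6),(3,7)]
def overlay(src,c,rx,ry,a,jf,roi,k,out,gy=-.14,gx=-.04,ad=None):
    im=cv2.imread(src); x0,y0,x1,y1=roi
    z=cv2.resize(im[y0:y1,x0:x1],None,fx=k,fy=k,interpolation=cv2.INTER_CUBIC)
    z=np.clip(z.astype(float)*1.6,0,255).astype(np.uint8)
    W=lambda p:[rx+p[0]*np.sin(a)+p[1]*np.cos(a), ry-p[0]*np.cos(a)+p[1]*np.sin(a), p[2]]
    px=lambda p:((proj(c,W(p))[0]-[x0,y0]+.5)*k).round().astype(int)
    col=[(0,255,255),(0,0,255),(255,0,255),(0,255,0),(255,128,0)]
    for i,b in enumerate([box((-.019,-.0625,.04),(.019,.0625,.04)),box((-.018,jf,.04),(.018,jf+.02,.082)),box((-.018,-.075,.04),(.018,-.055,.082)),box((-.025,-.182,.0),(.025,-.075,.06)),box((gx-.014,gy-.065,.219),(gx+.014,gy+.065,.235))]):
        for e in ED: cv2.line(z,px(b[e[0]]).tolist(),px(b[e[1]]).tolist(),col[i],1)
    s,cc=np.sin(.61),np.cos(.61)
    g=np.array([gx,gy,.06+.07*cc])
    cv2.circle(z,px(g).tolist(),3,(255,255,0),-1)
    cv2.circle(z,px(g+[0,.035,0]).tolist(),3,(0,165,255),-1)
    cv2.line(z,px(g-.07*np.array([-s,0,cc])+[0,-.009,0]).tolist(),px(g+.04*np.array([-s,0,cc])+[0,-.009,0]).tolist(),(255,255,0),1)
    cv2.imwrite(out,z)
E
python3 - <<'E'
from ov import *
for c,roi in dict(top=(205,110,295,280),side=(160,125,330,250)).items():
    overlay(f'pics/{c}0.png',c,.624,.0325,.205,.076,roi,3.5 if c=='top' else 4.5,f'pics/ov_{c}1.png')
E
```

```text
(no output)
```

View pics/ov_top1.png

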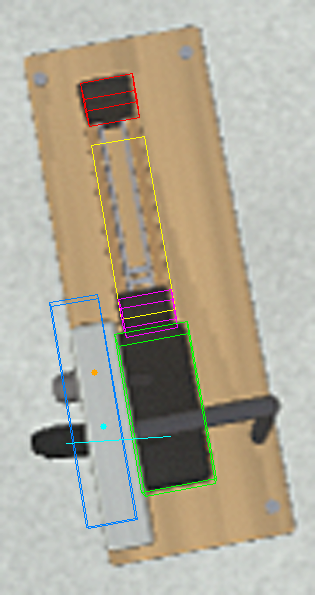

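View pics/ov_side1.png

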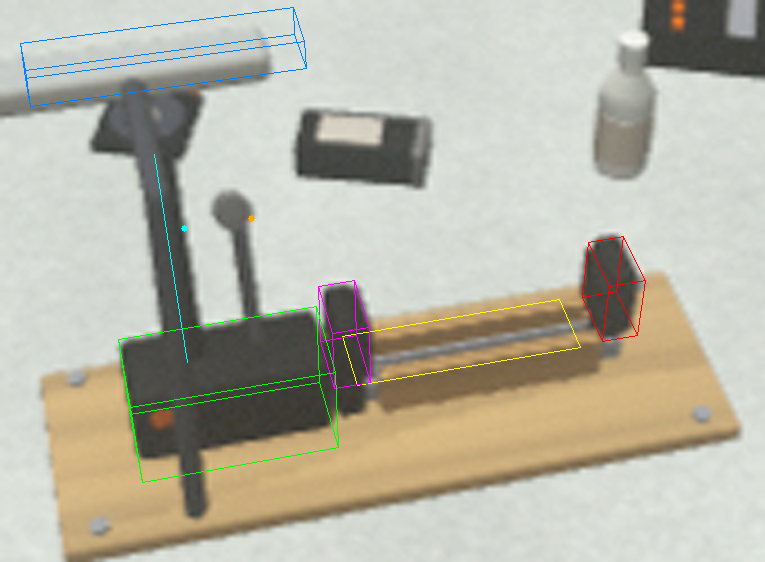

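Run:
```python
from h import *
a=.205; r0=np.array([.625,.034])
C=lambda P:(round(float((P[0]-r0[0])*np.sin(a)-(P[1]-r0[1])*np.cos(a)),4),round(float((P[0]-r0[0])*np.cos(a)+(P[1]-r0[1])*np.sin(a)),4),P[2])
for z in(.115,.12,.125,.13,.135): print('pad top',C(onz('top',(222.7,220.6),z)),'side',C(onz('side',(211.2,171.3),z)))
print('handle end',[C(onz('top',(214.4,236.3),z)) for z in(.14,.15)],C(onz('top',(220,236.3),.14)))
print('light',C(onz('top',(239,234.4),.227)),C(onz('side',(186.6,140.4),.227)))
print('grip',C(onz('top',(226.1,228.9),.117)),C(onz('side',(196.7,171.7),.117)))
print('pad net',C(onz('top',(226.9,216.3),.125)),C(onz('side',(213.8,165.8),.125)))
import sys
for c,roi in dict(top=(215,115,275,215),side=(225,165,325,235)).items():
    im=cv2.imread(f'pics/{c}0.png'); x0,y0,x1,y1=roi
    z=cv2.resize(im[y0:y1,x0:x1],None,fx=6,fy=6,interpolation=cv2.INTER_CUBIC);cv2.imwrite(f'pics/r_{c}.png',np.clip(z*1.8,0,255).astype(np.uint8))
# adapter silhouette fit
def sil(c,p):
    x,y,a=p; w,l,h=.04,.084,.028
    ey=np.array([np.cos(a),np.sin(a),0]); ex=np.array([np.sin(a),-np.cos(a),0])
    return proj(c,[np.array([x,y,0])+i*w/2*ex+j*l/2*ey+k*np.array([0,0,h]) for i in(-1,1) for j in(-1,1) for k in(0,1)])
H={'top':[(57,230),(117,242),(95,357),(35,346)],'side':[(303,108),(432,118),(425,187),(293,177)]}
Tz=lambda p:np.array(p)/3.5+[140,110]-.5; Sz=lambda p:np.array(p)/4.5+[160,125]-.5
masks={'top':np.array([Tz(p) for p in H['top']]),'side':np.array([Sz(p) for p in H['side']])}
def f(p,cs=('top','side')):
    r=[]
    for c in cs:
        s=sil(c,p); m=masks[c]
        for t in np.arange(0,2*np.pi,np.pi/12):
            d=np.array([np.cos(t),np.sin(t)]); r.append((s@d).max()-(m@d).max())
    return np.array(r)
for cs in(('top','side'),('top',),('side',)):
    r=least_squares(f,[.57,.235,-.1],loss='soft_l1',args=(cs,)); print(cs,r.x,np.abs(f(r.x,cs)).max())
```

```text
pad top (-0.0599, -0.113, np.float64(0.115)) side (-0.0491, -0.1141, np.float64(0.115))
pad top (-0.0595, -0.1136, np.float64(0.12)) side (-0.0434, -0.1148, np.float64(0.12))
pad top (-0.0592, -0.1141, np.float64(0.125)) side (-0.0377, -0.1154, np.float64(0.125))
pad top (-0.0589, -0.1147, np.float64(0.13)) side (-0.032, -0.1161, np.float64(0.13))
pad top (-0.0586, -0.1153, np.float64(0.135)) side (-0.0264, -0.1167, np.float64(0.135))
handle end [(-0.0817, -0.1464, np.float64(0.14)), (-0.0809, -0.1473, np.float64(0.15))] (-0.0697, -0.1486, np.float64(0.14))
light (-0.0254, -0.1593, np.float64(0.227)) (-0.0308, -0.1622, np.float64(0.227))
grip (-0.0553, -0.1328, np.float64(0.117)) (-0.0532, -0.1478, np.float64(0.117))
pad net (-0.0485, -0.1064, np.float64(0.125)) (-0.0557, -0.1062, np.float64(0.125))
('top', 'side') [ 0.57469833  0.23208102 -0.14310007] 1.1614863675326887
('top',) [ 0.5758816   0.23211267 -0.14530825] 1.0540000767658455
('side',) [ 0.57354397  0.23229369 -0.14502622] 0.591158342266425
```

View pics/r_top.png

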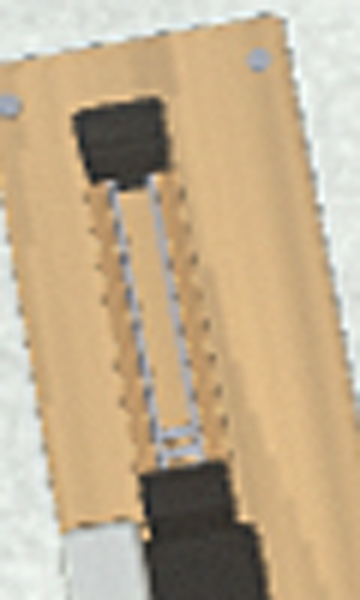

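View pics/r_side.png

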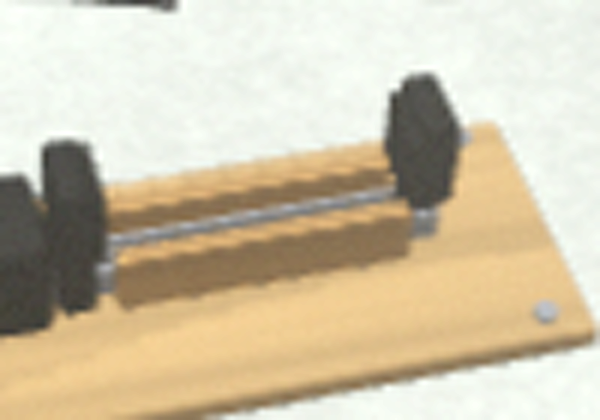

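Run:
```python
from h import *
for c in M:
    Rm=cv2.Rodrigues(M[c]['rvec'])[0]; print(c,'cam at',(-Rm.T@M[c]['tvec']).round(3))
a=.205; r0=np.array([.625,.034])
C=lambda P:(round(float((P[0]-r0[0])*np.sin(a)-(P[1]-r0[1])*np.cos(a)),4),round(float((P[0]-r0[0])*np.cos(a)+(P[1]-r0[1])*np.sin(a)),4),P[2])
t=lambda p:np.array(p)/6+[214.5,114.5]; s=lambda p:np.array(p)/6+[224.5,164.5]
for n,p,z in[('railL far',(90,190),.04),('railL near',(138,465),.04),('railR far',(175,180),.04),('railR near',(225,460),.04),('fixed L',(140,475),.082),('fixed R',(228,462),.082),('jawfar L',(74,115),.082),('jawfar R',(160,97),.082),('jawface bot L',(95,188),.04),('jawface bot R',(168,172),.04)]:
    print(n,C(onz('top',t(p),z)))
for n,p,z in[('railR near top',(118,258),.04),('railR far top',(410,205),.04),('fixed face top r',(103,175),.08),('face jaw bot',(395,190),.04),('jaw back top',(437,75),.082),('fixed top',(45,143),.082),('fixed top2',(85,142),.082)]:
    print(n,C(onz('side',s(p),z)))
```

```text
side cam at [ 0.567 -0.631  0.722]
top cam at [ 0.388 -0.024  1.225]
railL far (-0.0178, 0.0735, np.float64(0.04))
railL near (-0.0179, -0.0423, np.float64(0.04))
railR far (0.0171, 0.0713, np.float64(0.04))
railR near (0.0169, -0.0465, np.float64(0.04))
fixed L (-0.0168, -0.0535, np.float64(0.082))
fixed R (0.0176, -0.0545, np.float64(0.082))
jawfar L (-0.0179, 0.0935, np.float64(0.082))
jawfar R (0.0168, 0.0947, np.float64(0.082))
jawface bot L (-0.0157, 0.0739, np.float64(0.04))
jawface bot R (0.0149, 0.0751, np.float64(0.04))
railR near top (0.0148, -0.0492, np.float64(0.04))
railR far top (0.0135, 0.0752, np.float64(0.04))
fixed face top r (0.0064, -0.0532, np.float64(0.08))
face jaw bot (0.0036, 0.0719, np.float64(0.04))
jaw back top (-0.017, 0.0931, np.float64(0.082))
fixed top (-0.0146, -0.072, np.float64(0.082))
fixed top2 (-0.0115, -0.0564, np.float64(0.082))
```

```bash
python3 -m crank '[[[85,3.5,-2,-3,0],[85,7,-4,-4,0.5],[85,10.5,-6,-4,1],[85,14,-8,-4,1.5],[85,17.5,-10,-4,2],[85,20.7,-11.5,-4,2.5],[85,21.5,-14,-4,3],[85,22.2,-17,-4,3.1],[85,22.8,-20,-4,3.1],[85,23.5,-23,-4,3.1],[85,24,-26,-4,3.1],[85,24.7,-28.4,-4,3.1],[85,24.7,-28.4,-4,3.1],[85,24.7,-28.4,-4,3.1],[85,24.7,-28.4,-4,3.1],[85,24.7,-28.4,-4,3.1]]]' 40
```

```text
time_s: 2.8
tool_pos: [0.5754, 0.2327, 0.3426]
tcp_rot: [0.997, -0.073, 0.001, 0.0]
wrist_force: [0.8, 0.1, -0.1]
opening: 0.0849
```

```bash
cat >> h.py <<'E'
def rel(P,az=None):
    s=bot.sense(); T=R.from_quat(s['tcp_rot']); d=T.inv().apply(np.array(P)-s['tool_pos'])/.025
    x=T.apply([1,0,0]); cur=np.arctan2(x[1],x[0])
    print('t',round(s['time_s'],2),'pos',s['tool_pos'].round(4),'az',cur.round(3),'tilt z',T.apply([0,0,1]).round(3),'F',s['wrist_force'].round(1),'open',s['opening'].round(4),'q',s['joint_pos'].round(2))
    print('shift',d.round(2),'turn',None if az is None else round(float(-np.degrees(az-cur)/8),2))
E
python3 - <<'E'
from h import *
rel([.5747,.2321,.014],-.144)
cv2.imwrite('pics/s1.png',cv2.hconcat([eyes.read_camera('side')[100:300,100:400],eyes.read_camera('top')[100:300,80:320]]))
E
```

```text
Traceback (most recent call last):
  File "h.py", line 17, in rel
    print('t',round(s['time_s'],2),'pos',s['tool_pos'].round(4),'az',cur.round(3),'tilt z',T.apply([0,0,1]).round(3),'F',s['wrist_force'].round(1),'open',s['opening'].round(4),'q',s['joint_pos'].round(2))
                                                                                                                                                          ^^^^^^^^^^^^^^^^^^
AttributeError: 'float' object has no attribute 'round'
```

```bash
sed -i "s/s\['opening'\].round(4)/round(s['opening'],4)/" h.py
python3 - <<'E'
from h import *
rel([.5747,.2321,.014],-.144)
cv2.imwrite('pics/s1.png',cv2.hconcat([eyes.read_camera('side')[100:300,100:400],eyes.read_camera('top')[100:300,80:320]]))
E
```

```text
t 2.8 pos [0.5754 0.2327 0.3426] az -0.147 tilt z [ 0.001 -0.    -1.   ] F [ 0.8  0.1 -0.1] open 0.0849 q [ 0.14  0.3  -0.73  1.34  0.2   1.57 -2.29]
shift [-0.04  0.03 13.14] turn -0.02
```

View pics/s1.png

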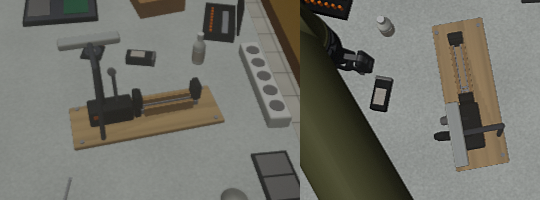

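Nothing has been disturbed: the adapter is still at about (140,57) in the side crop and (381,93) in the top crop, and the gripper is above it. Descending to grasp.

```bash
python3 -m crank '[[[85,0,0,2.5,0],[85,0,0,5,0],[85,0,0,7.5,0],[85,0,0,10,0],[85,0,0,11.5,0],[85,0,0,12.5,0],[85,0,0,13,0],[85,0,0,13.14,0],[85,0,0,13.14,0],[36,0,0,13.14,0],[36,0,0,13.14,0],[36,0,0,13.14,0],[36,0,0,13.14,0],[36,0,0,13.14,0],[36,0,0,13.14,0],[36,0,0,12.5,0],[36,0,0,11,0],[36,0,0,9,0],[36,0,0,7,0],[36,0,0,7,0]]]' 40
python3 - <<'E'
from h import *
rel([.625,.034,.09],.205)
im=eyes.read_camera('side'); cv2.imwrite('pics/s2.png',im[:260,100:400].repeat(2,0).repeat(2,1))
E
```

```text
time_s: 5.4
tool_pos: [0.5741, 0.2441, 0.1723]
tcp_rot: [0.998, -0.066, 0.003, -0.005]
wrist_force: [0.0, 0.7, -2.9]
opening: 0.0394
t 5.4 pos [0.5741 0.2441 0.1723] az -0.132 tilt z [ 0.006  0.01  -1.   ] F [ 0.   0.7 -2.9] open 0.0394 q [ 0.13  0.39 -0.71  1.6   0.26  1.24 -2.33]
shift [3.11 8.1  3.22] turn -2.41
```

View pics/s2.png

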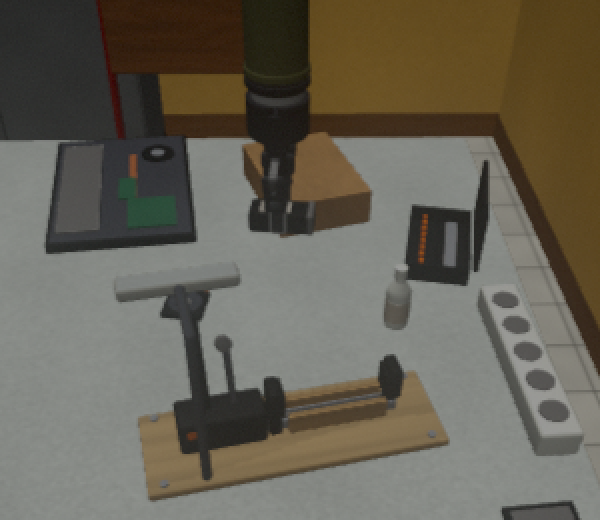

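```bash
python3 -m crank '[[[36,0.8,2,0,-0.6],[36,1.6,4,0,-1.2],[36,2.4,6,0.2,-1.8],[36,3,7.6,0.4,-2.4],[36,3.11,8.1,0.4,-2.41],[36,3.11,8.1,0.4,-2.41],[36,3.11,8.1,0.4,-2.41],[36,3.11,8.1,0.4,-2.41],[36,3.11,8.1,0.4,-2.41]]]' 40
python3 - <<'E'
from h import *
rel([.625,.034,.0545],.205)
im=eyes.read_camera('side'); cv2.imwrite('pics/s3.png',im[100:250,160:330].repeat(4,0).repeat(4,1))
im=eyes.read_camera('top'); cv2.imwrite('pics/t3.png',im[80:280,140:300].repeat(3,0).repeat(3,1))
E
```

```text
time_s: 6.58
tool_pos: [0.6229, 0.0333, 0.1579]
tcp_rot: [0.995, 0.103, 0.001, -0.004]
wrist_force: [-0.2, 0.2, -2.5]
opening: 0.0394
t 6.58 pos [0.6229 0.0333 0.1579] az 0.206 tilt z [ 0.002  0.008 -1.   ] F [-0.2  0.2 -2.5] open 0.0394 q [ 0.46  0.4  -0.69  1.61  0.26  1.23 -1.65]
shift [0.07 0.02 4.13] turn 0.01
```

View pics/s3.png

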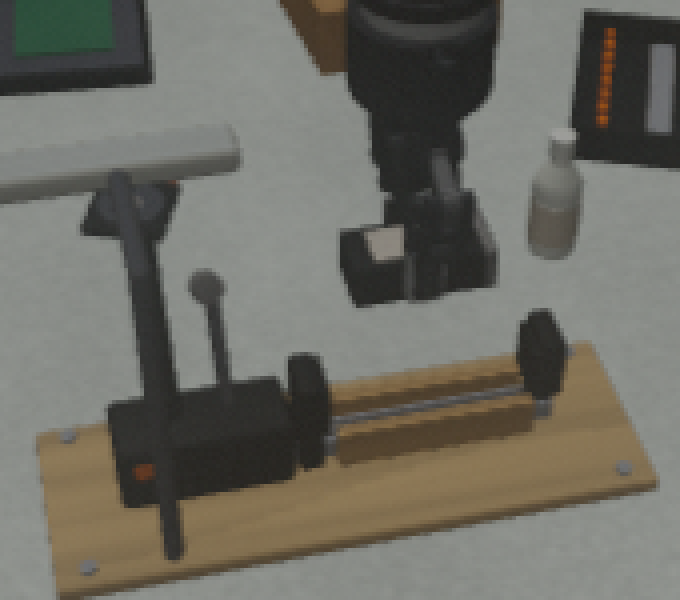

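View pics/t3.png

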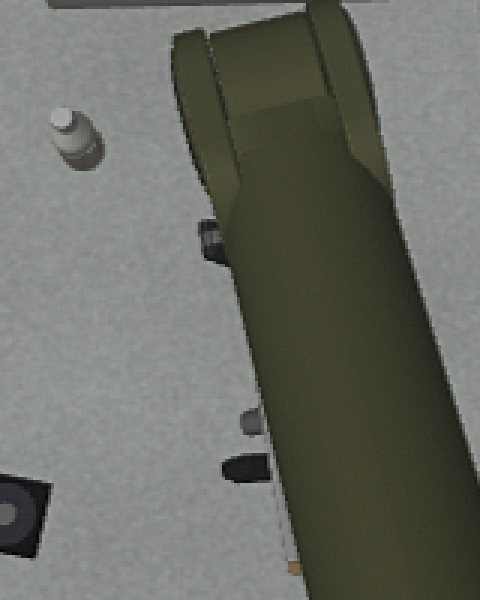

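Run:
```python
from h import *
s=bot.sense(); p=s['tool_pos']; a=.205
ey=np.array([np.cos(a),np.sin(a),0]); ex=np.array([np.sin(a),-np.cos(a),0])
for dz in(-.008,0,.004):
  for off in(-.01,0,.01):
    c=p+off*ey+[0,0,dz]
    P=[c+.02*ex+j*.042*ey+[0,0,k*.014] for j in(-1,1) for k in(-1,1)]+[c-.02*ex-.042*ey+[0,0,.014]]
    print(dz,off,((proj('side',P)-[159.5,99.5])*4).round(0).tolist())
```

```text
-0.008 -0.01 [[332.0, 324.0], [331.0, 286.0], [476.0, 301.0], [479.0, 263.0], [315.0, 240.0]]
-0.008 0 [[349.0, 321.0], [349.0, 283.0], [493.0, 298.0], [496.0, 261.0], [333.0, 238.0]]
-0.008 0.01 [[367.0, 318.0], [367.0, 281.0], [509.0, 295.0], [513.0, 258.0], [350.0, 235.0]]
0 -0.01 [[332.0, 313.0], [331.0, 275.0], [477.0, 290.0], [480.0, 252.0], [315.0, 229.0]]
0 0 [[349.0, 310.0], [349.0, 272.0], [494.0, 288.0], [497.0, 250.0], [333.0, 227.0]]
0 0.01 [[367.0, 308.0], [367.0, 270.0], [510.0, 285.0], [514.0, 247.0], [350.0, 224.0]]
0.004 -0.01 [[332.0, 308.0], [331.0, 269.0], [477.0, 285.0], [480.0, 247.0], [315.0, 224.0]]
0.004 0 [[349.0, 305.0], [349.0, 267.0], [494.0, 282.0], [497.0, 244.0], [333.0, 221.0]]
0.004 0.01 [[367.0, 302.0], [367.0, 264.0], [511.0, 280.0], [515.0, 241.0], [350.0, 219.0]]
```

The side crop shows the held adapter from (342,230) to (497,282), over the rest and between the jaws. It sits about 3 mm off-centre along its length and is level.

```bash
python3 -m crank '[[[36,0.05,0,1,0],[36,0.07,0,2,0],[36,0.07,0,3,0],[36,0.07,0,3.6,0],[36,0.07,0,3.9,0],[36,0.07,0,4,0],[36,0.07,0,4,0],[36,0.07,0,4,0]]]' 40
python3 - <<'E'
from h import *
rel([.625,.034,.052],.205)
im=eyes.read_camera('side'); cv2.imwrite('pics/s4.png',im[100:250,160:330].repeat(4,0).repeat(4,1))
E
```

```text
time_s: 7.68
tool_pos: [0.6255, 0.0338, 0.0586]
tcp_rot: [0.995, 0.102, 0.002, -0.004]
wrist_force: [0.2, -0.7, -2.1]
opening: 0.0393
t 7.67 pos [0.6255 0.0338 0.0586] az 0.205 tilt z [ 0.003  0.008 -1.   ] F [ 0.2 -0.7 -2.1] open 0.0393 q [ 0.42  0.5  -0.65  1.69  0.33  1.06 -1.7 ]
shift [-0.02 -0.01  0.27] turn 0.0
```

View pics/s4.png

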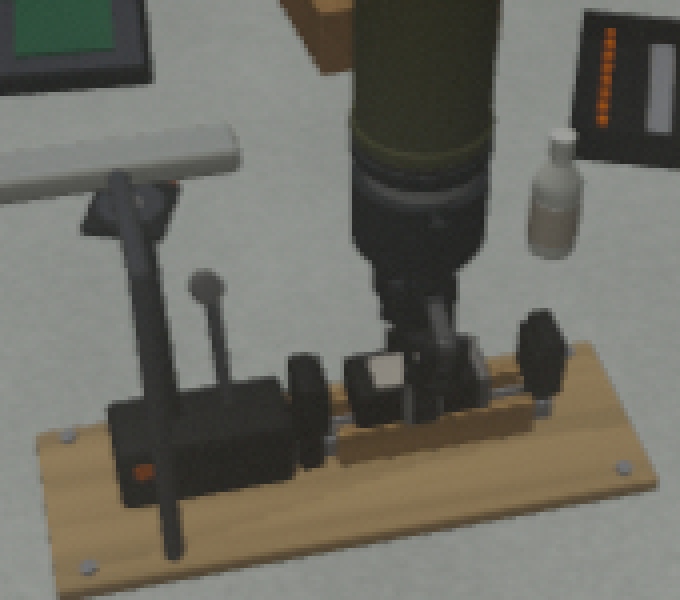

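The adapter is between the jaws and just above the rails, at about (345–490, 340–425) in the crop.

```bash
python3 -m crank '[[[36,0,0,0.1,0],[36,0,0,0.2,0],[36,0,0,0.25,0],[36,0,0,0.25,0]]]' 40; python3 -m crank '[[[36,0,0,0.08,0],[36,0,0,0.08,0],[36,0,0,0.08,0]]]' 40
```

```text
time_s: 8.22
tool_pos: [0.6257, 0.0339, 0.0541]
tcp_rot: [0.995, 0.102, 0.002, -0.003]
wrist_force: [-4.0, -0.6, 8.1]
opening: 0.0391
time_s: 8.6
tool_pos: [0.6257, 0.0339, 0.0541]
tcp_rot: [0.995, 0.102, 0.002, -0.003]
wrist_force: [-5.8, 0.1, 9.8]
opening: 0.0394
```

Contact: the vertical force went from -2 to +10 N. Releasing.

```bash
python3 -m crank '[[[44,0,0,-0.02,0],[50,0,0,-0.05,0],[60,0,0,-0.05,0],[70,0,0,-0.1,0],[80,0,0,-0.1,0],[85,0,0,-0.1,0],[85,0,0,-0.1,0],[85,0,0,-1,0],[85,0,0,-3,0],[85,0,0,-5,0],[85,0,0,-7,0],[85,0,0,-9,0],[85,0,0,-9,0]]]' 40
python3 - <<'E'
from h import *
rel([.512,.108,.30],.205)
im=eyes.read_camera('side'); cv2.imwrite('pics/s5.png',im[100:250,160:330].repeat(4,0).repeat(4,1))
# light bar edges
a=.205; r0=np.array([.625,.034])
C=lambda P:(round(float((P[0]-r0[0])*np.sin(a)-(P[1]-r0[1])*np.cos(a)),4),round(float((P[0]-r0[0])*np.cos(a)+(P[1]-r0[1])*np.sin(a)),4),P[2])
for p in[(300,328),(337,550),(347,322),(380,542)]: print(C(onz('top',np.array(p)/3.5+[139.5,109.5],.235)))
for p,z in[((265,32),.235),((270,75),.219),((0,115),.219)]: print('side',C(onz('side',np.array(p)/4.5+[159.5,124.5],z)))
E
```

```text
time_s: 10.22
tool_pos: [0.6272, 0.0338, 0.2861]
tcp_rot: [0.995, 0.103, 0.007, -0.002]
wrist_force: [0.1, 0.3, 0.4]
opening: 0.0852
t 10.22 pos [0.6272 0.0338 0.2861] az 0.205 tilt z [ 0.014  0.006 -1.   ] F [0.1 0.3 0.4] open 0.0852 q [ 0.47  0.32 -0.72  1.44  0.21  1.45 -1.61]
shift [-3.9  -3.85 -0.6 ] turn 0.0
(-0.0417, -0.0935, np.float64(0.235))
(-0.0421, -0.2211, np.float64(0.235))
(-0.0145, -0.0948, np.float64(0.235))
(-0.0175, -0.221, np.float64(0.235))
side (-0.0356, -0.0932, np.float64(0.235))
side (-0.0232, -0.0938, np.float64(0.219))
side (-0.0212, -0.2204, np.float64(0.219))
```

View pics/s5.png

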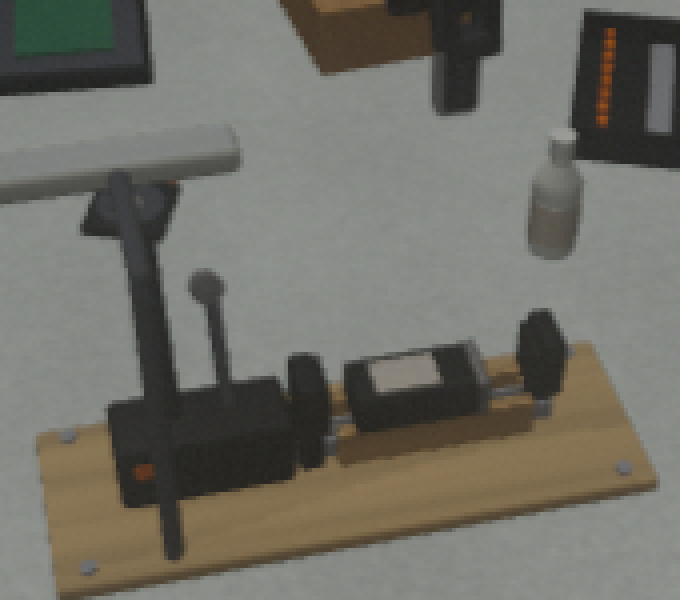

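The adapter lies flat on the rails between the jaws, at (345–490, 345–430) in the crop, about 5–6 mm beyond centre towards the sliding jaw. The fingers are clear.

A straight-down gripper fits beside the light bar rather than under it. I'll open the gripper across the clamp and push the pad with its right finger only, with the gripper body to the left of the bar, whose edge is at clamp x = -0.042. First I'll check where the open fingertips actually are.

Run:
```python
from h import *
p=bot.sense()['tool_pos']; a=.205
ey=np.array([np.cos(a),np.sin(a),0]); ex=np.array([np.sin(a),-np.cos(a),0])
for h in(-.011,0,.011):
    print(h,((proj('side',[p+x*ex+y*ey+[0,0,h] for x in(.0425,.057) for y in(-.011,.011)])-[159.5,99.5])*4).round().tolist())
W=lambda x,y,z:np.array([.625,.034,z])+x*ex+y*ey
for q in[(-.096,-.072,.29),(-.096,-.072,.112),(-.096,-.094,.112),(-.096,-.112,.112)]: rel(W(*q),.205); print(W(*q).round(4))
```

```text
-0.011 [[428.0, 137.0], [470.0, 131.0], [435.0, 154.0], [479.0, 148.0]]
0 [[428.0, 118.0], [472.0, 112.0], [436.0, 135.0], [480.0, 129.0]]
0.011 [[429.0, 99.0], [473.0, 93.0], [437.0, 116.0], [482.0, 110.0]]
t 10.28 pos [0.626  0.0333 0.283 ] az 0.205 tilt z [ 0.009  0.005 -1.   ] F [-0.5  0.3 -0.6] open 0.085 q [ 0.47  0.32 -0.72  1.44  0.21  1.45 -1.61]
shift [-2.91 -3.88 -0.3 ] turn 0.0
[0.535  0.1133 0.29  ]
t 10.28 pos [0.626  0.0333 0.283 ] az 0.205 tilt z [ 0.009  0.005 -1.   ] F [-0.5  0.3 -0.6] open 0.085 q [ 0.47  0.32 -0.72  1.44  0.21  1.45 -1.61]
shift [-2.98 -3.85  6.82] turn 0.0
[0.535  0.1133 0.112 ]
t 10.28 pos [0.626  0.0333 0.283 ] az 0.205 tilt z [ 0.009  0.005 -1.   ] F [-0.5  0.3 -0.6] open 0.085 q [ 0.47  0.32 -0.72  1.44  0.21  1.45 -1.61]
shift [-3.86 -3.85  6.81] turn 0.0
[0.5134 0.1089 0.112 ]
t 10.28 pos [0.626  0.0333 0.283 ] az 0.205 tilt z [ 0.009  0.005 -1.   ] F [-0.5  0.3 -0.6] open 0.085 q [ 0.47  0.32 -0.72  1.44  0.21  1.45 -1.61]
shift [-4.58 -3.85  6.81] turn 0.0
[0.4958 0.1052 0.112 ]
```

```bash
python3 -m crank '[[[85,-1,-1.3,0,0],[85,-2,-2.6,0,0],[85,-2.9,-3.8,0,0],[85,-2.95,-3.85,0,0],[85,-2.95,-3.85,0,0],[85,-2.97,-3.85,1.5,0],[85,-2.97,-3.85,3,0],[85,-2.97,-3.85,3,0],[85,-2.97,-3.85,3,0]]]' 40
python3 - <<'E'
from h import *
a=.205
ey=np.array([np.cos(a),np.sin(a),0]); ex=np.array([np.sin(a),-np.cos(a),0])
W=lambda x,y,z:np.array([.625,.034,z])+x*ex+y*ey
rel(W(-.096,-.072,.105),.205)
im=eyes.read_camera('side'); cv2.imwrite('pics/s6.png',im[60:220,130:300].repeat(4,0).repeat(4,1)[:600])
im=eyes.read_camera('top'); cv2.imwrite('pics/t6.png',im[80:280,140:300].repeat(3,0).repeat(3,1))
E
```

```text
time_s: 11.4
tool_pos: [0.5354, 0.1125, 0.2086]
tcp_rot: [0.995, 0.102, 0.005, -0.003]
wrist_force: [-0.0, -0.2, 0.5]
opening: 0.0852
t 11.4 pos [0.5354 0.1125 0.2086] az 0.204 tilt z [ 0.01   0.006 -1.   ] F [-0.  -0.2  0.5] open 0.0852 q [ 0.45  0.18 -0.78  1.74  0.13  1.26 -1.72]
shift [-0.06 -0.02  4.14] turn -0.0
```

View pics/s6.png

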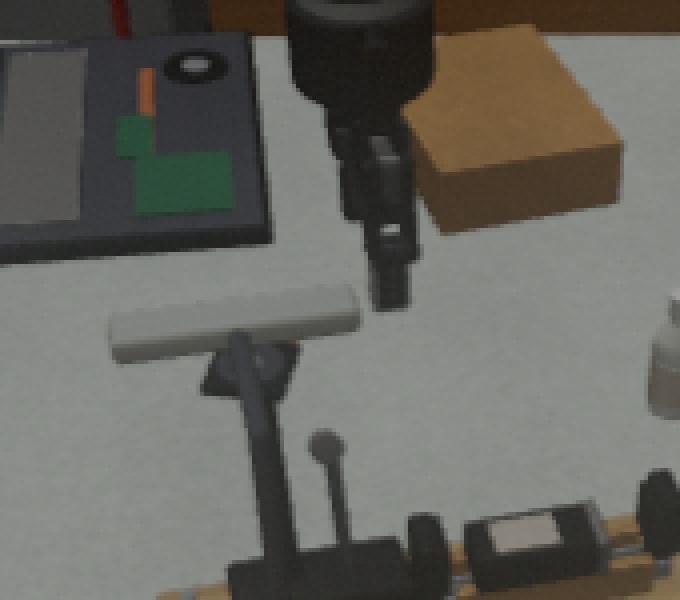

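View pics/t6.png

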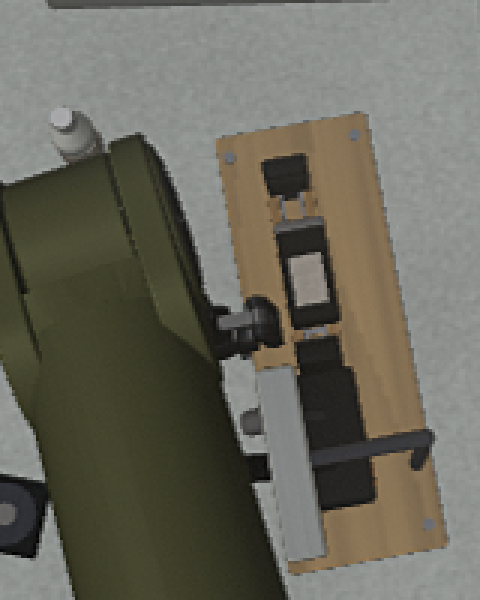

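The gripper stands in front of and left of the light bar. Its right fingertip is at (390,305) in the side crop and the pad is at (326,447). In the top view the finger at (265,320) is clear of the bar end at (275,368). Descending.

```bash
python3 -m crank '[[[85,0,0,1,0],[85,0,0,2,0],[85,-0.03,0,3,0],[85,-0.05,0,4,0],[85,-0.06,-0.02,4.14,0],[85,-0.06,-0.02,4.14,0],[85,-0.06,-0.02,4.14,0]]]' 40
python3 - <<'E'
from h import *
a=.205
ey=np.array([np.cos(a),np.sin(a),0]); ex=np.array([np.sin(a),-np.cos(a),0])
W=lambda x,y,z:np.array([.625,.034,z])+x*ex+y*ey
rel(W(-.096,-.094,.105),.205)
im=eyes.read_camera('side'); cv2.imwrite('pics/s7.png',im[100:220,160:260].repeat(5,0).repeat(5,1)[:600])
im=eyes.read_camera('top'); cv2.imwrite('pics/t7.png',im[150:270,180:280].repeat(5,0).repeat(5,1))
E
```

```text
time_s: 12.38
tool_pos: [0.5364, 0.1139, 0.1073]
tcp_rot: [0.995, 0.102, 0.008, -0.002]
wrist_force: [0.1, 0.2, 1.0]
opening: 0.0848
t 12.38 pos [0.5364 0.1139 0.1073] az 0.205 tilt z [ 0.015  0.006 -1.   ] F [0.1 0.2 1. ] open 0.0848 q [ 0.41  0.29 -0.76  1.86  0.22  1.07 -1.8 ]
shift [-0.94  0.01  0.08] turn -0.0
```

View pics/s7.png

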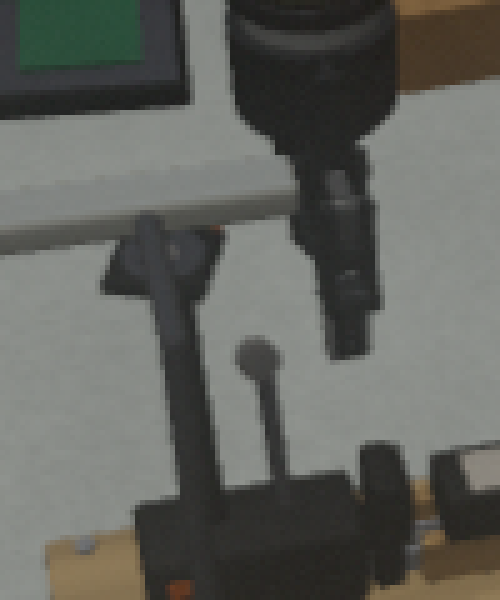

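View pics/t7.png

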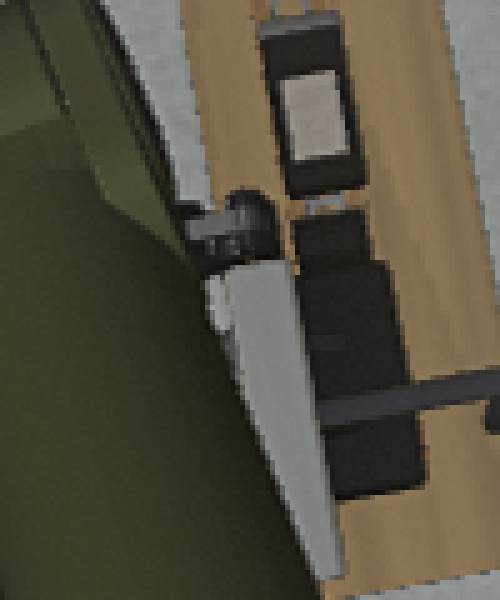

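The right finger is at (350,355) beside the roller at (258,358), with a gap of about 24 mm. I'll lower it 8 mm so it covers the whole roller, then approach.

```bash
python3 -m crank '[[[85,0,0,0.2,0],[85,-0.2,0,0.37,0],[85,-0.4,0,0.37,0],[85,-0.6,0,0.37,0],[85,-0.8,0,0.37,0],[85,-0.8,0,0.37,0]]]' 40;  python3 -m crank '[[[85,-0.1,0,0,0],[85,-0.2,0,0,0],[85,-0.3,0,0,0],[85,-0.3,0,0,0]]]' 40
python3 - <<'E'
from h import *
a=.205
ey=np.array([np.cos(a),np.sin(a),0]); ex=np.array([np.sin(a),-np.cos(a),0])
W=lambda x,y,z:np.array([.625,.034,z])+x*ex+y*ey
rel(W(-.096,-.112,.099),.205)
im=eyes.read_camera('side'); cv2.imwrite('pics/s8.png',im[100:220,160:300].repeat(5,0).repeat(5,1)[:600])
E
```

```text
time_s: 13.22
tool_pos: [0.5163, 0.1096, 0.0975]
tcp_rot: [0.995, 0.102, 0.007, -0.002]
wrist_force: [-0.4, 0.4, -0.3]
opening: 0.085
time_s: 13.72
tool_pos: [0.512, 0.1088, 0.0982]
tcp_rot: [0.995, 0.103, 0.011, -0.003]
wrist_force: [10.0, 1.4, -5.4]
opening: 0.0851
t 13.72 pos [0.512  0.1088 0.0982] az 0.206 tilt z [ 0.021  0.008 -1.   ] F [10.   1.4 -5.4] open 0.0851 q [ 0.44  0.24 -0.77  1.93  0.19  1.03 -1.78]
shift [-0.66  0.01 -0.05] turn 0.0
```

View pics/s8.png

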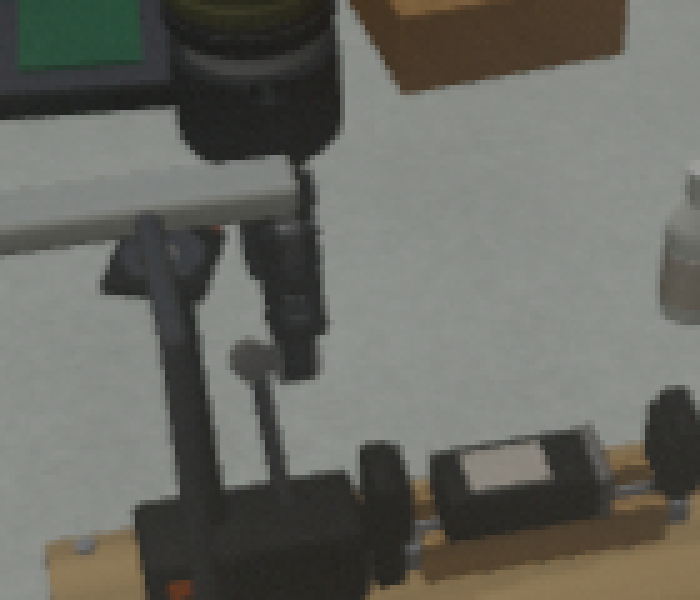

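Contact: the finger is at (298,350) against the roller at (250,358), with 10 N on it. Squeezing on.

```bash
python3 -m crank '[[[85,-0.2,0,0,0],[85,-0.4,0,0,0],[85,-0.6,0,0,0],[85,-0.7,0,0,0],[85,-0.7,0,0,0]]]' 40
python3 - <<'E'
from h import *
a=.205
ey=np.array([np.cos(a),np.sin(a),0]); ex=np.array([np.sin(a),-np.cos(a),0])
W=lambda x,y,z:np.array([.625,.034,z])+x*ex+y*ey
rel(W(-.096,-.112,.099),.205)
im=eyes.read_camera('side'); cv2.imwrite('pics/s9.png',im[100:220,160:300].repeat(5,0).repeat(5,1)[:600])
E
```

```text
time_s: 14.4
tool_pos: [0.4987, 0.1061, 0.0987]
tcp_rot: [0.995, 0.103, 0.016, -0.004]
wrist_force: [11.4, 0.9, -8.0]
opening: 0.0848
t 14.4 pos [0.4987 0.1061 0.0987] az 0.207 tilt z [ 0.03   0.01  -0.999] F [11.4  0.9 -8. ] open 0.0848 q [ 0.46  0.2  -0.78  1.97  0.16  1.01 -1.75]
shift [-0.12  0.01 -0.02] turn 0.01
```

View pics/s9.png

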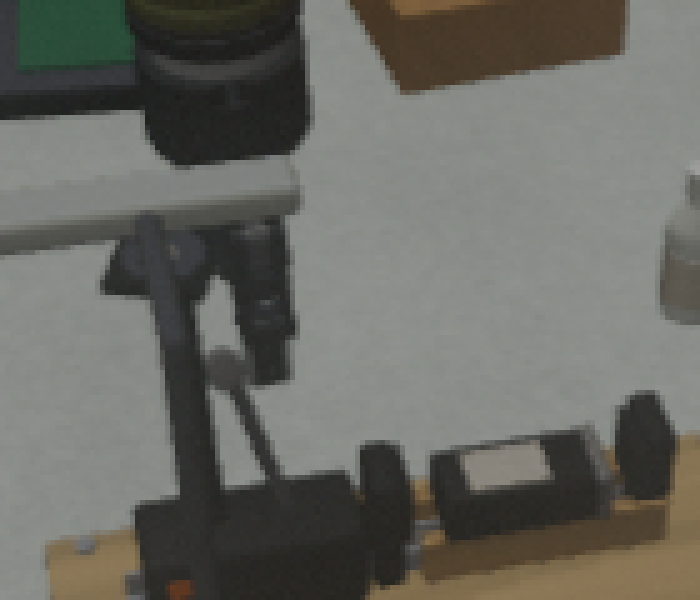

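The squeeze works: the jaw has advanced from (675) to (643) px. I'll finish this stroke and release.

```bash
python3 -m crank '[[[85,-0.15,0,0,0],[85,-0.25,0,0,0],[85,-0.25,0,0,0]]]' 40;  python3 -m crank '[[[85,0.4,0,0,0],[85,0.8,0,0,0],[85,1.1,0,0,0],[85,1.1,0,0,0],[85,1.1,0,0,0]]]' 40
python3 - <<'E'
from h import *
a=.205
ey=np.array([np.cos(a),np.sin(a),0]); ex=np.array([np.sin(a),-np.cos(a),0])
W=lambda x,y,z:np.array([.625,.034,z])+x*ex+y*ey
rel(W(-.096,-.112,.099),.205)
im=eyes.read_camera('side'); cv2.imwrite('pics/s10.png',im[100:220,160:300].repeat(5,0).repeat(5,1)[:600])
E
```

```text
time_s: 14.82
tool_pos: [0.4972, 0.1062, 0.0998]
tcp_rot: [0.994, 0.104, 0.021, -0.005]
wrist_force: [12.8, 2.5, -8.4]
opening: 0.0848
time_s: 15.45
tool_pos: [0.5234, 0.1118, 0.1006]
tcp_rot: [0.994, 0.104, 0.02, -0.005]
wrist_force: [-0.8, -0.7, 0.4]
opening: 0.085
t 15.45 pos [0.5234 0.1118 0.1006] az 0.209 tilt z [ 0.04   0.013 -0.999] F [-0.8 -0.7  0.4] open 0.085 q [ 0.44  0.25 -0.77  1.91  0.2   1.02 -1.78]
shift [-1.14  0.03  0.02] turn 0.03
```

View pics/s10.png

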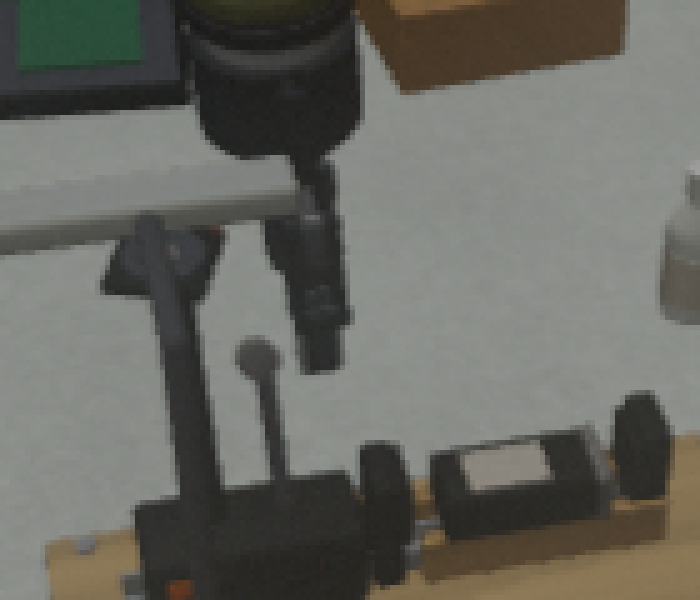

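The trigger is released at (258,358), back at its starting position, and the jaw is one stroke closer. Second squeeze, done as one call.

```bash
python3 -m crank '[[[85,-0.4,0,0,0],[85,-0.8,0,0,0],[85,-1.2,0,0,0],[85,-1.5,0,0,0],[85,-1.6,0,0,0],[85,-1.6,0,0,0]]]' 40;  python3 - <<'E'
from h import *
rel([0.5234,0.1118,0.1])
im=eyes.read_camera('side'); cv2.imwrite('pics/s11.png',im[100:220,160:300].repeat(5,0).repeat(5,1)[:600])
E
```

```text
time_s: 16.25
tool_pos: [0.4963, 0.1068, 0.1028]
tcp_rot: [0.994, 0.106, 0.036, -0.007]
wrist_force: [33.3, 6.5, -21.0]
opening: 0.0849
t 16.25 pos [0.4963 0.1068 0.1028] az 0.213 tilt z [ 0.07   0.022 -0.997] F [ 33.3   6.5 -21. ] open 0.0849 q [ 0.48  0.15 -0.79  2.    0.13  0.97 -1.72]
shift [1.09 0.03 0.19] turn None
```

View pics/s11.png

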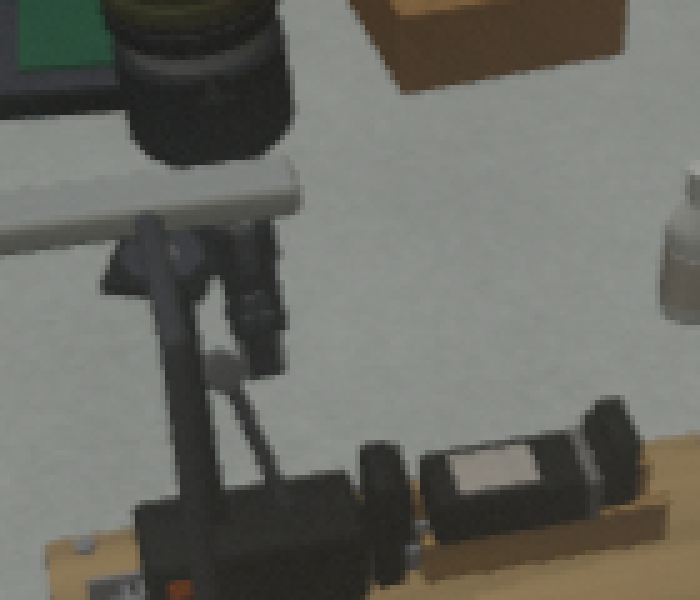

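Fully squeezed: about 34 N horizontally at the stop. The sliding jaw is now against the cap and has pushed the adapter towards the fixed jaw, leaving about 13 mm. Releasing, then the third squeeze.

```bash
python3 -m crank '[[[85,0.4,0,0,0],[85,0.8,0,0.1,0],[85,1.1,0,0.2,0],[85,1.1,0,0.25,0],[85,1.1,0,0.25,0]]]' 40;  python3 - <<'E'
from h import *
rel([.4963,.1065,.099])
im=eyes.read_camera('side'); cv2.imwrite('pics/s12.png',im[100:220,160:300].repeat(5,0).repeat(5,1)[:600])
E
```

```text
time_s: 16.92
tool_pos: [0.5225, 0.1126, 0.0978]
tcp_rot: [0.994, 0.106, 0.035, -0.007]
wrist_force: [-0.1, 0.3, -0.2]
opening: 0.0848
t 16.93 pos [0.5225 0.1126 0.0978] az 0.213 tilt z [ 0.067  0.021 -0.998] F [-0.1  0.3 -0.2] open 0.0848 q [ 0.45  0.23 -0.77  1.94  0.19  0.97 -1.77]
shift [-1.07  0.01 -0.12] turn None
```

View pics/s12.png

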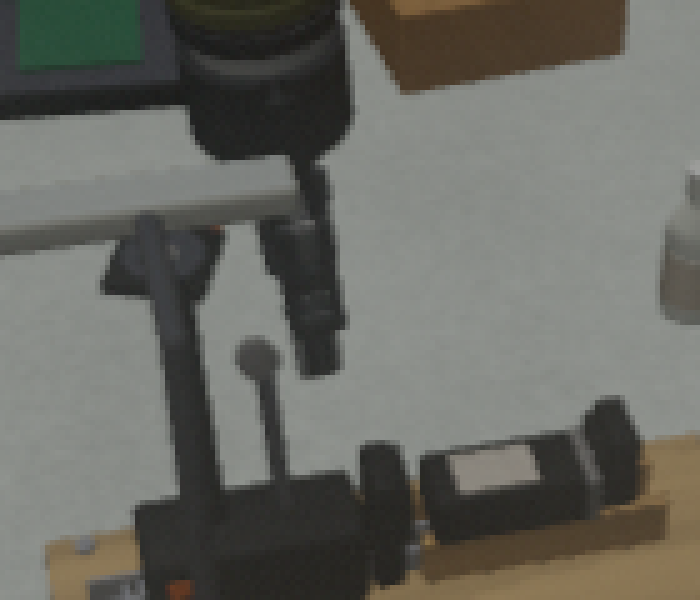

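The trigger is fully back at (258,358) and the jaw held its place. Third squeeze.

```bash
python3 -m crank '[[[85,-0.4,0,0,0],[85,-0.8,0,0,0],[85,-1.1,0,0,0],[85,-1.3,0,0,0],[85,-1.4,0,0,0],[85,-1.4,0,0,0],[85,-1.4,0,0,0]]]' 40;  python3 - <<'E'
from h import *
rel([0.5225,0.1126,0.0978])
im=eyes.read_camera('side'); cv2.imwrite('pics/s13.png',im[100:220,160:300].repeat(5,0).repeat(5,1)[:600])
E
```

```text
time_s: 17.85
tool_pos: [0.5002, 0.1084, 0.0995]
tcp_rot: [0.993, 0.109, 0.049, -0.009]
wrist_force: [32.7, 5.3, -20.1]
opening: 0.0849
t 17.85 pos [0.5002 0.1084 0.0995] az 0.218 tilt z [ 0.096  0.029 -0.995] F [ 32.7   5.3 -20.1] open 0.0849 q [ 0.49  0.14 -0.79  2.01  0.13  0.93 -1.71]
shift [0.9  0.03 0.16] turn None
```

View pics/s13.png

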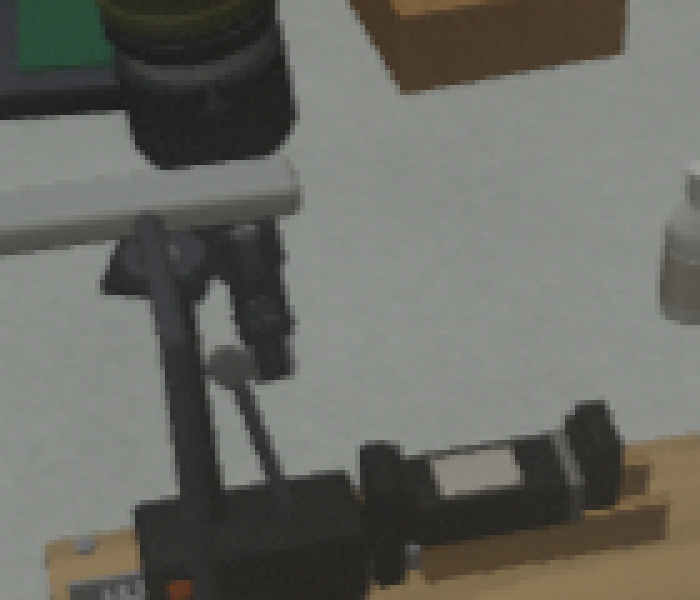

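The adapter is now against the fixed jaw (408 px) with the sliding jaw on its cap (580 px). The trigger stopped part-way at about 33 N. I'll release and squeeze once more to confirm the grip and tighten it.

```bash
python3 -m crank '[[[85,0.4,0,0,0],[85,0.8,0,0.05,0],[85,1.0,0,0.1,0],[85,1.0,0,0.16,0],[85,1.0,0,0.16,0]]]' 40;  python3 - <<'E'
from h import *
rel([.5002,.1084,.0978])
im=eyes.read_camera('side'); cv2.imwrite('pics/s14.png',im[100:220,160:300].repeat(5,0).repeat(5,1)[:600])
E
```

```text
time_s: 18.52
tool_pos: [0.524, 0.1137, 0.0974]
tcp_rot: [0.993, 0.109, 0.048, -0.009]
wrist_force: [-0.2, -0.2, 0.1]
opening: 0.085
t 18.52 pos [0.524  0.1137 0.0974] az 0.218 tilt z [ 0.094  0.029 -0.995] F [-0.2 -0.2  0.1] open 0.085 q [ 0.46  0.21 -0.78  1.96  0.18  0.94 -1.76]
shift [-0.97 -0.   -0.11] turn None
```

View pics/s14.png

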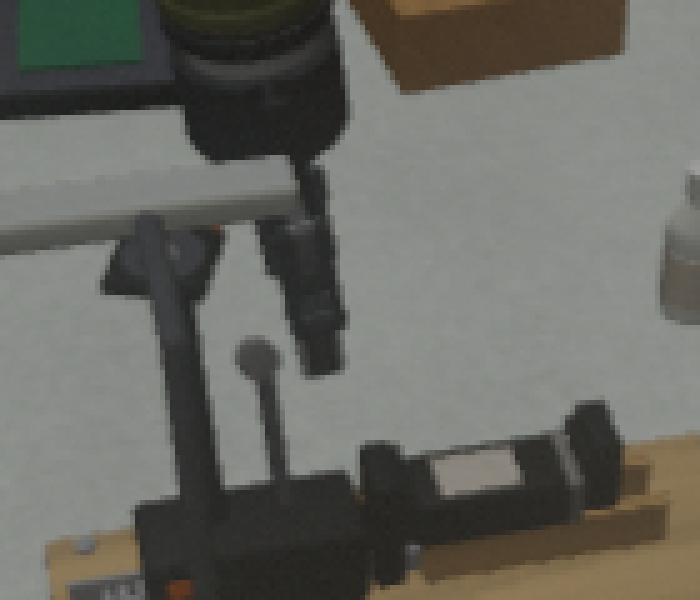

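The jaw held with the trigger let go. Confirming squeeze, carefully.

```bash
python3 -m crank '[[[85,-0.3,0,0,0],[85,-0.5,0,0,0],[85,-0.8,0,0,0],[85,-0.8,0,0,0],[85,-0.8,0,0,0]]]' 40;  python3 - <<'E'
from h import *
rel([0.524,0.1137,0.0974])
im=eyes.read_camera('side'); cv2.imwrite('pics/s15.png',im[100:220,160:300].repeat(5,0).repeat(5,1)[:600])
E
```

```text
time_s: 19.2
tool_pos: [0.5094, 0.111, 0.0977]
tcp_rot: [0.992, 0.11, 0.055, -0.01]
wrist_force: [12.9, 3.4, -5.5]
opening: 0.085
t 19.2 pos [0.5094 0.111  0.0977] az 0.22 tilt z [ 0.106  0.032 -0.994] F [12.9  3.4 -5.5] open 0.085 q [ 0.48  0.16 -0.79  2.    0.15  0.92 -1.73]
shift [0.59 0.02 0.08] turn None
```

View pics/s15.png

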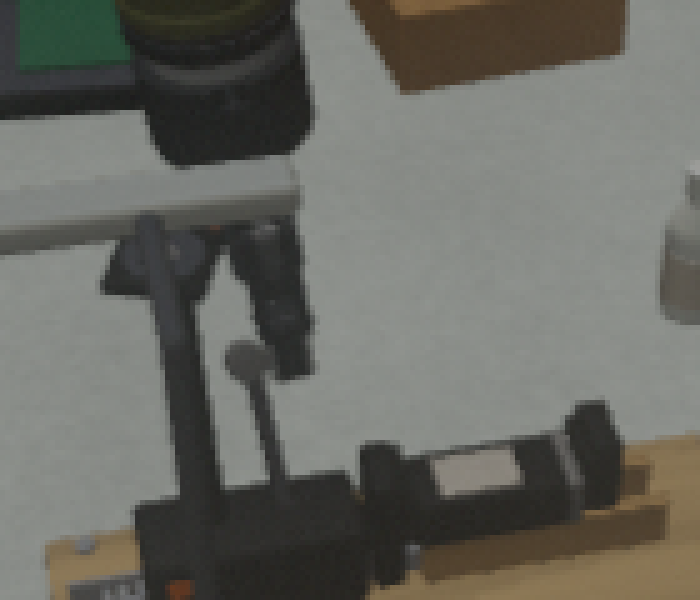

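```bash
python3 -m crank '[[[85,-0.3,0,0,0],[85,-0.5,0,0,0],[85,-0.5,0,0,0],[85,-0.5,0,0,0]]]' 40;  python3 - <<'E'
from h import *
rel([0.524,0.1137,0.0974])
im=eyes.read_camera('side'); cv2.imwrite('pics/s16.png',im[100:220,160:300].repeat(5,0).repeat(5,1)[:600])
E
```

```text
time_s: 19.75
tool_pos: [0.5072, 0.1114, 0.1001]
tcp_rot: [0.991, 0.112, 0.067, -0.012]
wrist_force: [30.1, 6.4, -16.1]
opening: 0.0849
t 19.75 pos [0.5072 0.1114 0.1001] az 0.224 tilt z [ 0.13   0.04  -0.991] F [ 30.1   6.4 -16.1] open 0.0849 q [ 0.5   0.13 -0.8   2.03  0.12  0.89 -1.7 ]
shift [0.66 0.06 0.2 ] turn None
```

View pics/s16.png

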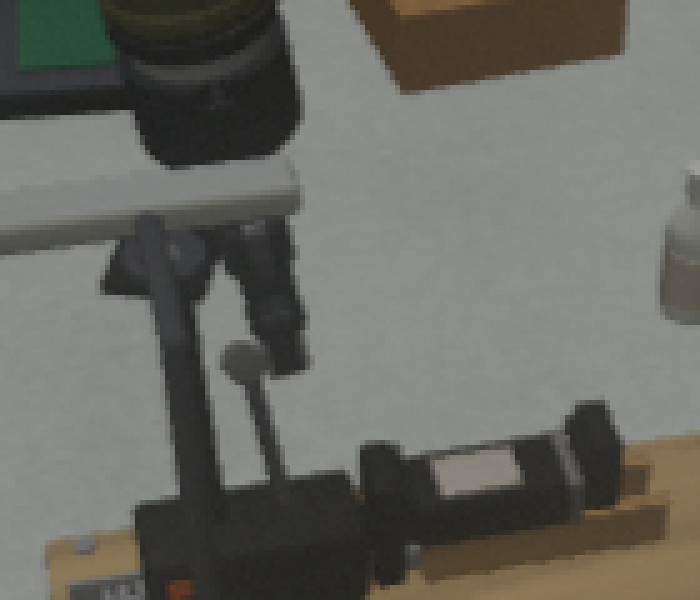

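The trigger now stops after about 6 mm at 31 N and the jaw does not move, so the grip is firm. Releasing and backing away forward, left and then up.

```bash
python3 -m crank '[[[85,0.3,0,0,0],[85,0.6,0,0,0],[85,0.9,0,0,0],[85,1.3,-0.4,0,0],[85,1.6,-0.8,0,0],[85,1.6,-0.8,0,0],[85,1.7,-0.8,-1,0],[85,2.1,-0.8,-3,0],[85,2.4,-0.8,-5,0],[85,2.7,-0.8,-7,0],[85,2.7,-3,-7,0],[85,2.7,-5,-7,0],[85,2.7,-5,-7,0],[85,2.7,-5,-7,0],[85,2.7,-5,-7,0]]]' 40;  python3 - <<'E'
from h import *
rel([0.524,0.1137,0.0974])
im=eyes.read_camera('side'); cv2.imwrite('pics/s17.png',im[100:250,160:320].repeat(4,0).repeat(4,1)[:600])
im=eyes.read_camera('top'); cv2.imwrite('pics/t17.png',im[80:280,140:300].repeat(3,0).repeat(3,1)); cv2.imwrite('pics/t17f.png',im)
E
```

```text
time_s: 21.68
tool_pos: [0.5223, 0.2393, 0.2835]
tcp_rot: [0.992, 0.11, 0.067, -0.012]
wrist_force: [-0.4, -0.2, -0.3]
opening: 0.0849
t 21.68 pos [0.5223 0.2393 0.2835] az 0.221 tilt z [ 0.129  0.039 -0.991] F [-0.4 -0.2 -0.3] open 0.0849 q [ 0.36  0.11 -0.9   1.67  0.12  1.27 -1.91]
shift [-2.03  4.98  7.19] turn None
```

View pics/s17.png

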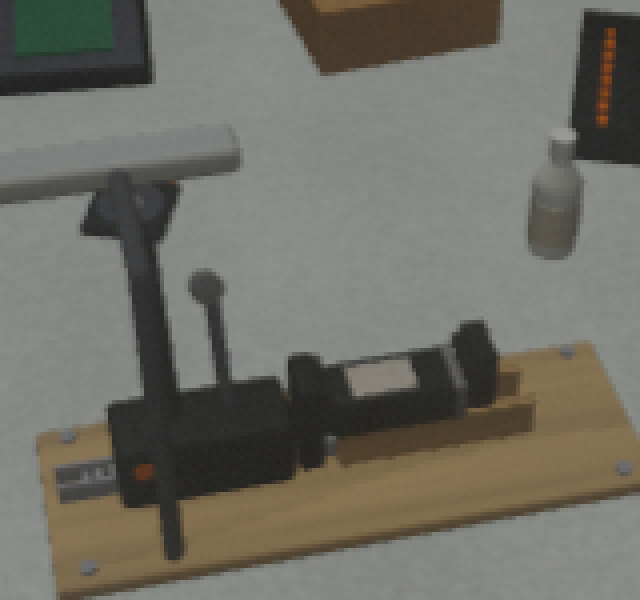

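View pics/t17f.png

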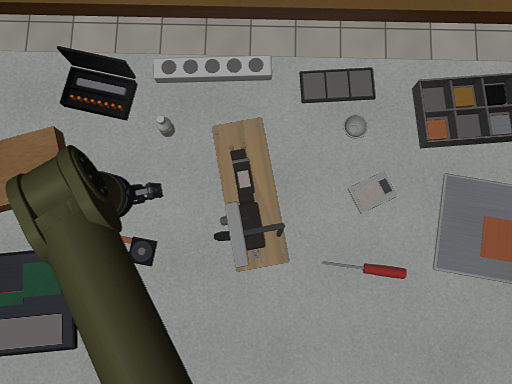

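The adapter is clamped flat between the jaws, at (325–465, 350–430) in the side crop. The trigger is back at (206,287), the same place as before, the arm is clear, and the bystanders are where they were. Handing in.

Run:
```python
from workcell import order
print(order.job_done())
```

```text
the job is handed in; nothing more can be done
None
```

The adapter is clamped between the jaws and the job is handed in, at about 22 s of the 72 s allowed; the hand-in reported no verdict.

- **Placing:** I laid the adapter flat on the rest, about 5–6 mm past its middle towards the sliding jaw. I then let go and checked it by camera.
- **Squeezing:** I did not squeeze handle and trigger between two fingers, because the moves cannot lean the tool. Instead I stood the open gripper, pointing down, to the left of the light bar. I pushed the trigger pad with one finger towards the handle.
- **Strokes:** Two full squeezes closed the jaw, and a third stopped part-way at about 33 N with the adapter against the fixed jaw. A fourth stopped after about 6 mm at about 31 N without the jaw moving.
- **Last checks:** In the pictures the adapter lies flat and lengthwise between both jaws, and the trigger is back at its starting position. The arm is clear, with the wrist force near zero. The bystanders look unmoved; I judged this by eye and did not measure them.
- **Not checked directly:** The clamping force on the adapter could not be read; I inferred it from the trigger force and the jaw not moving. The tool also drifted to a lean of about 0.13 rad over the pushes, with no visible effect.

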